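# Fit a water-filter cartridge with its spout over the drain cup

### The arm

A 6-joint arm with a two-finger parallel gripper is mounted at the origin on a cart in front of the work surface, level with it; the furniture and walls round the work are solid. World frame = base frame: x ahead of the robot, y to its left, z up, the work surface at z = 0. Lengths are in m, angles in degrees, forces in N, time in s.
With the tool pointing down it reaches from about 0.25 to 0.8 m from the base axis. Payload 8.5 kg.
Tool frame: the origin (TCP) lies between the finger pads; the fingertips stand r.tip_extent ahead of it and the grasp point (between the pads) lies 11 mm behind it (r.tip_extent is the distance from the TCP to the fingertips, in m); z points along the fingers, y is the line along which they close (so a half turn about z gives the same grasp; the last joint's range is limited). The gripper opens to 85 mm and grips with 20 to 120 N. Pads are 22 mm wide; open, the fingers measure 114 mm over their backs; the gripper's body (76 mm by 85 mm) begins 54 mm behind the grasp point. The pads swing forward as they close: fully open they stand 13 mm farther back than shut.
Start: joints at [-66.234, 13.648, -0.773, 75.585, 0, 90], TCP at [0.212, -0.48, 0.239] pointing down, gripper open.
Joint ranges: [-152.45, 152.45], [-59.26, 108.67], [-65.41, 83.53], [-104.44, 129.93], [-82.83, 76.93], [-180, 180]. Speed limits (degrees/s): [127.2, 127.2, 159.86, 180, 180, 180].

### API

Orientations are given as a 3x3 rotation matrix whose columns are the frame's x, y, z axes.
In Python, from cell import telemetry, cams, ticket, r gives the robot as it stands.
- The arm moves only by the tool drive_tool, never from a script. Its argument "commands" is a list of rows, each a list of 7 numbers: the shift along the tool's x, y, z as a fraction of full scale, then the turn, a rotation vector about the tool's x, y, z as a fraction of full scale, then the opening, from 0 (shut) to 1 (fully open). In form: [[x, y, z, rx, ry, rz, jaw], ...]. A call has 1 to 10 rows; each row is the pose to reach, as a shift and turn from the pose commanded when the call began, along the tool's axes at that moment, turning the shorter way round; what a row does not reach only later rows make up. Full scale, the value 1, is 200 mm for a shift and 2 pi rad for a turn. A row lasts 1/8 s, in which the tool goes at most 62.5 mm and 10.7 degrees, less where a joint would pass 70% of its speed; a pose out of reach is approached as far as the arm can. A call with a number of a shift or a turn outside -1 to 1 is refused whole. A call with a gripper value outside its range is refused whole. The fingers move at their own pace and stop on an object; "grip_force" is the grip in N (left out, the last holds). Time passes only in rows, so rows that repeat a pose let the fingers close. It gives the time, the measured TCP pose, the force, the opening and the grip force at its end, in the units of the state.
- telemetry.get_state(): the state, without advancing time (a new reading comes with each control period).
- cams.camera(name): name is "side" or "top" or "wrist"; returns (picture, depth): 384x512x3 uint8, red, green, blue; 384x512 float32, m along the optical axis (not along the pixel's ray), 0 where there is no reading.
- cams.camera_model(name): a dict with "K" (3x3 intrinsics, pixels), "world_from_camera" (4x4, takes a point from camera to world coordinates); the wrist camera has in their place "mount" (4x4, takes a point from camera to tool coordinates, whose origin is the TCP and whose axes are the flange's). Camera axes: x right, y down, z forward; pixel columns grow to the right and rows downward; lengths in m; the calibration is good to about 2 mm. A picture is of the moment at which its call begins: read the wrist's pose just before it. camera_model takes no time and is no camera call.
- ticket.close_job(): hands the job in; it is judged then, once.
The state is a dict: "time_s": time; "joint_positions": joint angles; "joint_vel": joint speeds; "effort": joint torques, N m; "position": TCP position; "eef_rot": TCP orientation; "wrist_force": force on the tool from outside, world axes, zero at the start; "ft_torque": the same for the moment, N m; "finger_gap": finger opening in m; "grip_force": force on a finger pad.
Only numpy, scipy, OpenCV 4.12 (cv2) and the standard library are available. Lean on these libraries where they do the work, as an engineer would, in place of code of your own. Each camera call takes 0.05 s, during which the arm holds its last target. There are 200 camera calls.

### The job

Clear the small tape roll off the round pad of the filter station and lay it flat on the counter, well away from the station. The filter cartridge lies on its side: stand it upright on the open counter and let go of it there, then take it again and stand it upright in the middle of the station's pad, turned so that its outlet spout points over the drain cup. Leave the dish-soap bottle, the wide tape roll and the mug where they are.

Things in the scene. Friction and masses are not known exactly. Their poses are not given: they have to be found in the camera images.
- station: fixed filter station; origin under the middle of its round black pad (58 mm across, top 12 mm above the counter). Its aluminium plate, 8 mm thick, spans x -73 to +57, y -45 to +45 mm. Near the -x edge stands a round steel drain cup; on the +x edge an upright splash plate 90 mm wide, inner face at x = 49 mm, top 60 mm above the counter. z up; place and yaw vary
- pad (a point): middle of the top of the station's round pad, 12 mm above the counter; axes as the station's. Behind the station (away from the robot) a fixed hand-soap bottle 184 mm high stands at about (0.68, 0.14), and a soap dispenser hangs on the wall from 0.22 m up, beyond about x = 0.67
- drain (a point): centre of the mouth of the drain cup, 26 mm above the counter and 50 mm from the pad's middle in the station's -x direction; the cup is 26 mm across outside, 21 mm inside
- cartridge_center (a point): mid-point of the loose filter cartridge (0.17 to 0.33 kg); z runs from foot to cap, x to the spout side. White square canister 46 x 46 mm, 80 mm long, on it a round grey cap 30 mm across, 32 mm long: 112 mm in all. The grey spout, 9 mm thick, sticks out to +x near the foot. It starts lying on a flat side, axis 23 mm above the counter, cap turned to the right and towards the robot, spout level
- cartridge_foot (a point): middle of the cartridge's flat foot face, 56 mm from its centre along its -z
- spout_tip (a point): end of the cartridge's spout: 50 mm from the cartridge's axis (its +x) and 26 mm above the foot; the pipe itself runs 30 mm above the foot and turns down a little at the tip
- tape_center (a point): centre of the small black tape roll, 64 mm in diameter, 19 mm high, about 0.05 kg, loose, its z axis along the roll's axis (up); it lies flat on the station's pad at the start. To collisions it is a solid disc (no hole)
- dish_bottle_center (a point): centre (half-way up) of the standing dish-soap bottle, a bystander, 52 x 81 mm (its own x, y) in plan and 246 mm high; z up
- wide_roll_center (a point): centre of the wide grey tape roll lying flat, a bystander, 99 mm in diameter and 48 mm high; z up
- mug_center (a point): point half-way up the white mug, a bystander, 78 x 112 mm (its own x, y) with its handle to its own -y, 102 mm high; z up
- free_area (a point): fixed point on the counter; axes as the world's (x ahead of the robot, y left). Round it, from 70 mm nearer to 80 mm farther (x) and 140 mm right to 160 mm left (y), the counter is bare but for what else is listed. Left of that stands a black case 0.24 m high, its side running from (0.18, 0.10) to (0.57, 0.31); right of it an aluminium case, rim 0.09 m high, from (0.44, -0.24) to (0.74, -0.06)

How it is judged:
By the outcome, as a careful person would: the job done as asked, in the order asked, and still so for the second after the job is handed in, with the robot touching nothing.
It also fails if it takes over 61 s, if anything falls off the work surface, if the arm or the gripper's body presses on something with over 40 N, if the wrist force passes 120 N, or if a joint passes its speed limit or range.

## Working session

There is one attempt and no reset: what is moved stays moved. The work goes in short steps, Python scripts to look and compute and a tool call to move; the robot and the scene stay as the last step left them, time stands still between calls to the robot, and variables do not carry over. Pictures are saved under pics/ and viewed, at most 10 in all, crops included, and the job is handed in when it is done.

Besides the shell and the picture viewer there is one more tool, called after ">>>" in YAML: its name, and indented under it one key for each argument. drive_tool: Moves the arm, as the interface text tells. Its arguments: {"type":"object","properties":{"commands":{"type":"array","items":{"type":"array","items":{"type":"number","minimum":-1,"maximum":1}}},"grip_force":{"type":"number"}},"required":["commands"]}

```bash
ls; mkdir -p pics
cat > h.py <<'E'
import numpy as np,cv2,pickle
from cell import telemetry,cams,ticket,r
def grab(n,tag):
    s=telemetry.get_state(); p,d=cams.camera(n); m=cams.camera_model(n)
    K=np.array(m["K"])
    if n=="wrist":
        T=np.eye(4);T[:3,:3]=s["eef_rot"];T[:3,3]=s["position"];W=T@np.array(m["mount"])
    else: W=np.array(m["world_from_camera"])
    np.savez(f"{tag}.npz",p=p,d=d,K=K,W=W)
    cv2.imwrite(f"pics/{tag}.png",p[:,:,::-1]); return p,d,K,W
def load(tag):
    z=np.load(f"{tag}.npz");return z["p"],z["d"],z["K"],z["W"]
def cloud(d,K,W):
    v,u=np.mgrid[:d.shape[0],:d.shape[1]]
    P=np.stack([(u-K[0,2])/K[0,0]*d,(v-K[1,2])/K[1,1]*d,d],-1)
    return P@W[:3,:3].T+W[:3,3]
def ray(u,v,z,K,W):
    q=W[:3,:3]@np.linalg.inv(K)@[u,v,1]; c=W[:3,3]; return c+q*(z-c[2])/q[2]
def proj(P,K,W):
    q=W[:3,:3].T@(np.asarray(P)-W[:3,3]); q=K@q; return q[:2]/q[2]
E
python3 - <<'E'
from h import *
a=grab("top","top0")
b=grab("side","side0")
print(a[3],b[3],a[2]);print(telemetry.get_state(),r.tip_extent)
cv2.imwrite("pics/both.png",np.vstack([a[0],b[0]])[:,:,::-1][:, :])
E
```

```text
pics
[[-0.01379796 -0.99616811  0.08636389  0.4279242 ]
 [-0.99988124  0.01433905  0.00564793  0.15966961]
 [-0.00686467 -0.0862757  -0.99624765  0.9298044 ]
 [ 0.          0.          0.          1.        ]] [[ 0.99389095  0.07506074 -0.08091147  0.61193349]
 [ 0.1101774  -0.63188395  0.76719203 -0.7273421 ]
 [ 0.00645934 -0.77141983 -0.63629374  0.81425407]
 [ 0.          0.          0.          1.        ]] [[363.2729194    0.         260.03426035]
 [  0.         363.2729194  196.38323474]
 [  0.           0.           1.        ]]
{'time_s': 0.1, 'joint_positions': array([-6.62337819e+01,  1.36793515e+01, -8.12533052e-01,  7.55844967e+01,
        1.36486835e-03,  9.00008220e+01]), 'joint_vel': array([ 0.02388066, -0.09352631,  0.10414741, -0.04153864,  0.06540131,
        0.00674567]), 'effort': array([-1.90074279e-03, -5.39722002e+01,  3.46998560e+01,  1.34653886e-02,
       -1.30167109e-04,  2.19795407e-05]), 'position': array([ 0.21143636, -0.48013928,  0.23872228]), 'eef_rot': array([[ 9.15203235e-01,  4.02992273e-01, -5.15447066e-04],
       [ 4.02992602e-01, -9.15202410e-01,  1.22965310e-03],
       [ 2.38023001e-05, -1.33310385e-03, -9.99999111e-01]]), 'wrist_force': array([-0.09534145,  0.03637226,  1.01272638]), 'ft_torque': array([-0.05836135, -0.00273183,  0.01361912]), 'grip_force': 0.0, 'finger_gap': 0.08539319365289347} 0.008
```

View pics/top0.png

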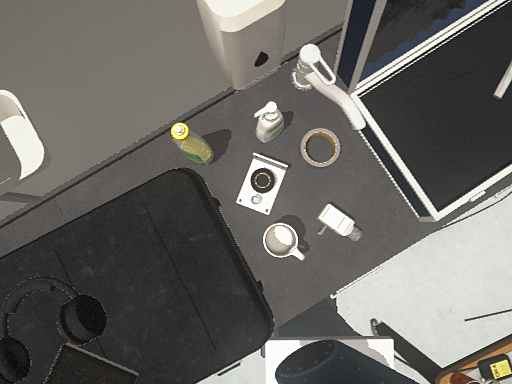

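View pics/side0.png

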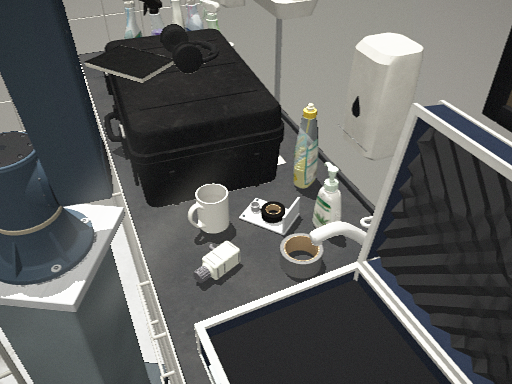

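The top view shows the station at about (262,180) with the cup at (256,199), the cartridge at (337,220) with its spout at (322,232) and cap at (355,235), the mug at (282,240), the wide roll at (320,147) and the dish bottle at (195,145). The side view agrees, and the faucet and soap bottle stand behind the station.

Run:
```python
from h import *
p,d,K,W=load("top0"); C=cloud(d,K,W)
x,y,z=C[...,0],C[...,1],C[...,2]
def box(m,name):
    P=np.stack([x[m],y[m]],1).astype(np.float32)
    r_=cv2.minAreaRect(P); print(name,len(P),np.round(P.mean(0),4),"rect",np.round(r_[0],4),np.round(r_[1],4),round(r_[2],1),"z",np.round(np.percentile(z[m],[5,50,95]),4)); return r_
def win(u0,u1,v0,v1):
    m=np.zeros(d.shape,bool); m[v0:v1,u0:u1]=1; return m&(d>0)
g=p.astype(int).sum(-1)/3
print("counter z",np.median(z[win(300,320,185,200)]))
box(win(310,370,195,250)&(z>0.012),"cart all")
box(win(310,370,195,250)&(z>0.035),"cart body")
box(win(310,370,195,250)&(z>0.012)&(z<0.033),"low")
m=win(228,300,150,220)
box(m&(z>0.024)&(z<0.045)&(np.hypot(x-0.46,y-0.16)<.06),"tape?")
box(m&(g>150)&(z<0.016)&(z>0.003),"plate")
box(m&(z>0.045)&(z<.07),"splash")
box(win(255,312,215,270)&(z>0.02),"mug"); box(win(297,345,120,172)&(z>0.035)&(z<.06),"roll"); box(win(165,220,120,170)&(z>0.02)&(z<.3),"dish")
big=cv2.resize(p[140:260,225:375],None,fx=5,fy=5,interpolation=cv2.INTER_CUBIC); cv2.imwrite("pics/crop0.png",big[:,:,::-1])
for n,(u,v) in dict(cup=(256,199),tape=(262,180)).items(): print(n,ray(u,v,.026,K,W),z[v,u])
```

```text
counter z -0.00011291327306828247
cart all 877 [ 0.4379 -0.025 ] rect [ 0.4241 -0.0242] [0.1119 0.0772] 53.1 z [0.0259 0.0446 0.0483]
cart body 724 [ 0.4409 -0.0261] rect [ 0.4364 -0.0336] [0.1117 0.0463] 53.1 z [0.0366 0.0452 0.0484]
low 137 [ 0.4252 -0.0141] rect [ 0.422  -0.0216] [0.1124 0.0725] 51.2 z [0.0144 0.0276 0.0322]
tape? 43 [0.5054 0.1702] rect [0.5065 0.1711] [0.0242 0.0443] 56.3 z [0.0247 0.0271 0.0324]
plate 1106 [0.5291 0.1637] rect [0.5343 0.1634] [0.0908 0.1226] 68.2 z [0.0053 0.0081 0.0114]
splash 126 [0.5918 0.1387] rect [0.5921 0.1388] [0.0887 0.0076] 68.2 z [0.0482 0.0588 0.0615]
mug 433 [0.3899 0.1062] rect [0.3983 0.1077] [0.1009 0.077 ] 79.9 z [0.0274 0.0908 0.1024]
roll 565 [0.6237 0.0142] rect [0.6238 0.0142] [0.097  0.0961] 78.3 z [0.0391 0.0471 0.0499]
dish 1102 [0.609  0.3113] rect [0.6353 0.3346] [0.1816 0.0845] 26.3 z [0.0292 0.1681 0.2393]
cup [0.49986404 0.17495244 0.026     ] 0.01260722590127794
tape [0.54742619 0.15929685 0.026     ] 0.009860755430096457
```

View pics/crop0.png

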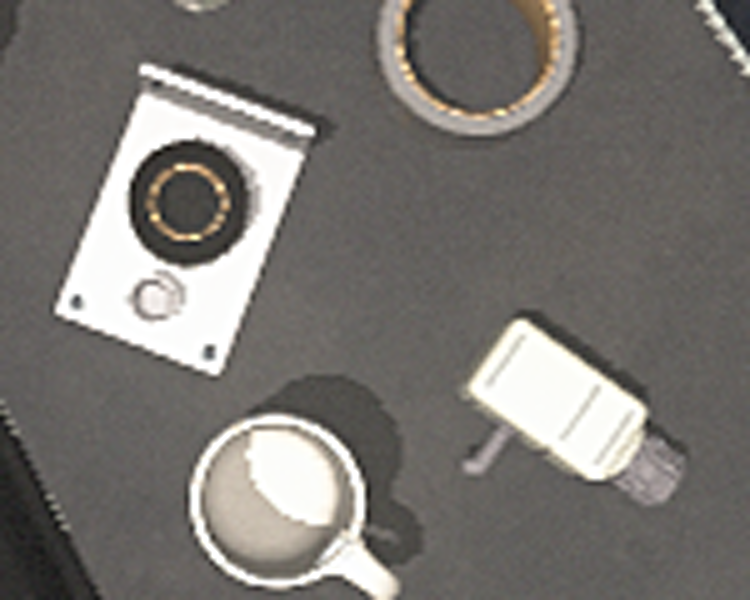

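```bash
cat >> h.py <<'E'
from scipy.spatial.transform import Rotation as Ro
def down(yang,base=None):
    "tool-down rotation with tool y at angle yang (deg)"
    y=np.array([np.cos(np.radians(yang)),np.sin(np.radians(yang)),0]);z=np.array([0,0,-1.]);return np.stack([np.cross(y,z),y,z],1)
def rel(pos,R):
    s=telemetry.get_state(); R0=np.array(s["eef_rot"])
    dp=R0.T@(np.array(pos)-s["position"])/0.2; rv=Ro.from_matrix(R0.T@R).as_rotvec()/(2*np.pi)
    print("row",np.round(dp,4),np.round(rv,4),"ang",round(np.linalg.norm(rv)*360,1)); return dp,rv
E
python3 - <<'E'
from h import *
print([a for a in dir(r) if a[0]!='_'])
rel([.545,.159,.20],down(68.2))
p,d,K,W=load("top0")
print("tape",ray(262.5,180.3,.031,K,W),"cup",ray(225+157/5-.4,140+297/5-.4,.026,K,W))
E
```

```text
['Unreachable', 'tip_extent']
row [ 2.8142 -2.2523  0.1967] [-1.000e-04 -3.000e-04 -3.734e-01] ang 134.4
tape [0.54599321 0.15806335 0.031     ] cup [0.49986404 0.17495244 0.026     ]
```

>>> drive_tool:
  commands:
    - [1,-0.8,0,0,0,-0.125,1]
    - [1,-0.8,0,0,0,-0.125,1]
    - [1,-0.8,0,0,0,-0.125,1]
    - [1,-0.8,0,0,0,-0.125,1]
    - [1,-0.8,0,0,0,-0.125,1]

```text
time_s: 0.72
position: [0.3311, -0.2502, 0.2393]
eef_rot: [[0.355, 0.935, -0.0], [0.935, -0.355, 0.001], [0.001, -0.0, -1.0]]
wrist_force: [0.2, 0.5, 0.0]
finger_gap: 0.0856
grip_force: 0.0
```

Run:
```python
from h import *
s=telemetry.get_state();print(s["time_s"],s["position"],s["joint_positions"])
rel([.52,.16,.22],down(68.2))
```

```text
0.725 [ 0.3311321  -0.25024482  0.23928395] [-3.71033401e+01  2.86410163e+00 -1.38350798e+01  7.33296732e+01
  3.34567663e-02  7.36622992e+01]
row [2.2527 0.1558 0.098 ] [ 0.000e+00 -1.000e-04 -2.471e-01] ang 89.0
```

>>> drive_tool:
  commands:
    - [1,0.07,0,0,0,-0.125,1]
    - [1,0.07,0,0,0,-0.125,1]
    - [1,0.07,0,0,0,-0.125,1]
    - [1,0.07,0,0,0,-0.125,1]
    - [1,0.07,0,0,0,-0.125,1]

```text
time_s: 1.35
position: [0.4159, -0.0717, 0.239]
eef_rot: [[-0.405, 0.914, -0.001], [0.914, 0.405, -0.0], [0.0, -0.001, -1.0]]
wrist_force: [-1.0, -0.1, -0.4]
finger_gap: 0.0853
grip_force: 0.0
```

Run:
```python
from h import *
rel([.53,.16,.20],down(68.2))
```

```text
row [0.8286 0.9909 0.1946] [-1.000e-04 -1.000e-04 -1.231e-01] ang 44.3
```

>>> drive_tool:
  commands:
    - [0.83,0.99,0.15,0,0,-0.123,1]
    - [0.83,0.99,0.15,0,0,-0.123,1]
    - [0.83,0.99,0.15,0,0,-0.123,1]
    - [0.83,0.99,0.15,0,0,-0.123,1]
    - [0.83,0.99,0.15,0,0,-0.123,1]
    - [0.83,0.99,0.15,0,0,-0.123,1]

```text
time_s: 2.1
position: [0.53, 0.1584, 0.2087]
eef_rot: [[-0.926, 0.377, -0.001], [0.377, 0.926, -0.001], [0.001, -0.001, -1.0]]
wrist_force: [-0.0, -0.4, 0.4]
finger_gap: 0.0854
grip_force: 0.0
```

Run:
```python
from h import *
s=telemetry.get_state();print(s["position"],s["joint_positions"]); m=cams.camera_model("wrist");print(m)
grab("wrist","w1")
```

```text
[0.52997405 0.1584423  0.20872751] [ 1.66548844e+01  1.71265514e+01 -4.46929802e-01  7.25140171e+01
 -1.88797539e-02  3.88337428e+01]
{'K': array([[289.81156188,   0.        , 256.60519757],
       [  0.        , 289.81156188, 192.1401026 ],
       [  0.        ,   0.        ,   1.        ]]), 'mount': array([[ 4.30606601e-04, -9.54893177e-01, -2.96949213e-01,
         7.58968820e-02],
       [ 9.99999638e-01,  6.29025263e-04, -5.72641648e-04,
         8.10802997e-04],
       [ 7.33600159e-04, -2.96948859e-01,  9.54893102e-01,
        -1.34274710e-01],
       [ 0.00000000e+00,  0.00000000e+00,  0.00000000e+00,
         1.00000000e+00]])}
```

View pics/w1.png

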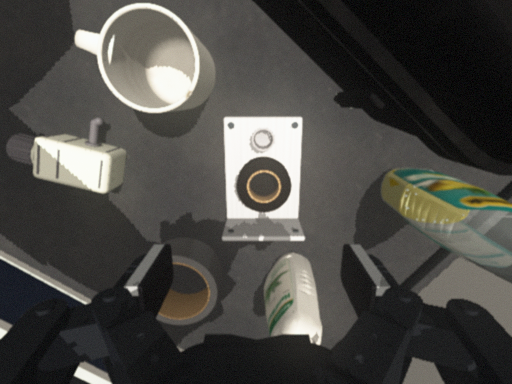

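The wrist view shows the tape at about (264,186), the cup at (262,139) and the plate spanning columns 224–302 upright in the picture. The station is square to the tool.

Run:
```python
from h import *
p,d,K,W=load("w1"); g=cv2.cvtColor(p,cv2.COLOR_RGB2GRAY)
roi=np.zeros_like(g);roi[110:245,215:312]=255
m=cv2.morphologyEx(((g>140)&(roi>0)).astype(np.uint8),cv2.MORPH_OPEN,np.ones((3,3)))
c=max(cv2.findContours(m,0,2)[0],key=cv2.contourArea)
# plate part above splash: z-plane .008
P=np.array([ray(u,v,.008,K,W)[:2] for u,v in c[:,0] if v<215],np.float32)
R=cv2.minAreaRect(P);print("plate (partial)",R)
dk=((g<75)&(roi>0)).astype(np.uint8);dk[:150]=0;dk[213:]=0;dk[:,:230]=0;dk[:,297:]=0
c2=max(cv2.findContours(dk,0,2)[0],key=cv2.contourArea);(u,v),rad=cv2.minEnclosingCircle(c2);print(u,v,rad)
T=ray(u,v,.031,K,W);print("tape",T)
cc=cv2.HoughCircles(cv2.GaussianBlur(g[125:155,245:280],(3,3),0),cv2.HOUGH_GRADIENT,1,20,param1=80,param2=8,minRadius=6,maxRadius=14)
if cc is not None:
  for a in cc[0][:2]: print(a,ray(a[0]+245,a[1]+125,.026,K,W))
# plate left edge corners
e=[ray(u,v,.008,K,W)[:2] for u,v in((224,117),(302,117))];print(e)
A=np.array(e[1])-e[0];print(np.linalg.norm(A),np.degrees(np.arctan2(*A[::-1])))
```

```text
plate (partial) ((0.5267913341522217, 0.16769450902938843), (0.08972353488206863, 0.10968265682458878), 68.03124237060547)
263.0542297363281 184.3795166015625 26.777212142944336
tape [0.54382674 0.16101752 0.031     ]
[17.5 13.5  9.6] [0.49702075 0.17917401 0.026     ]
[array([0.460703 , 0.1475772]), array([0.49364832, 0.22851365])]
0.08738479955474435 67.85113612955547
```

Run:
```python
from h import *
rel([.544,.1603,.019],down(68.1))
```

```text
row [-0.0623  0.0391  0.9506] [-0.0002 -0.0001 -0.0009] ang 0.3
```

>>> drive_tool:
  commands:
    - [-0.062,0.039,0.3,0,0,-0.001,1]
    - [-0.062,0.039,0.55,0,0,-0.001,1]
    - [-0.062,0.039,0.8,0,0,-0.001,1]
    - [-0.062,0.039,0.95,0,0,-0.001,1]
    - [-0.062,0.039,0.95,0,0,-0.001,1]
    - [-0.062,0.039,0.95,0,0,-0.001,0.5]
    - [-0.062,0.039,0.95,0,0,-0.001,0.5]
    - [-0.062,0.039,0.95,0,0,-0.001,0.5]
    - [-0.062,0.039,0.95,0,0,-0.001,0.5]
  grip_force: 30

```text
time_s: 3.28
position: [0.5455, 0.1619, 0.0216]
eef_rot: [[-0.929, 0.369, 0.003], [0.369, 0.929, -0.0], [-0.003, 0.001, -1.0]]
wrist_force: [-0.6, -3.1, 5.6]
finger_gap: 0.0602
grip_force: 31.9
```

>>> drive_tool:
  commands:
    - [0,0,-0.05,0,0,0,0.5]
    - [0,0,-0.2,0,0,0,0.5]
    - [0,0,-0.45,0,0,0,0.5]
    - [0,0,-0.5,0,0,0,0.5]
    - [0,0,-0.5,0,0,0,0.5]

```text
time_s: 3.9
position: [0.545, 0.1625, 0.1208]
eef_rot: [[-0.93, 0.368, 0.003], [0.368, 0.93, 0.001], [-0.002, 0.002, -1.0]]
wrist_force: [-0.0, -0.1, -0.7]
finger_gap: 0.0604
grip_force: 33.0
```

Run:
```python
from h import *
s=telemetry.get_state();print(s["position"],s["joint_positions"],s["finger_gap"],s["grip_force"])
grab("wrist","w2")
rel([.545,-.07,.13],down(-45)); rel([.545,-.07,.13],down(135))
```

```text
[0.54497269 0.16247176 0.12082151] [ 1.65953988e+01  2.13696310e+01 -7.55229152e+00  6.09175278e+01
  1.02896422e-02  3.81960993e+01] 0.06040462239883787 32.961315270513296
row [-0.4309 -1.0784 -0.0526] [ 1.00e-04 -0.00e+00  3.15e-01] ang 113.4
row [-0.4309 -1.0784 -0.0526] [ 0.00e+00  1.00e-04 -1.85e-01] ang 66.6
```

View pics/w2.png

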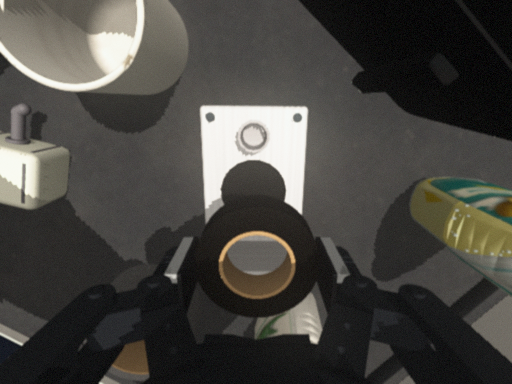

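The tape is held between the fingers at (256,255), and the bare pad shows at (253,183).

>>> drive_tool:
  commands:
    - [-0.2,-0.5,-0.05,0,0,0.16,0.5]
    - [-0.2,-0.5,-0.05,0,0,0.16,0.5]
    - [-0.4,-0.95,-0.05,0,0,0.16,0.5]
    - [-0.4,-0.95,-0.05,0,0,0.16,0.5]
    - [-0.4,-0.95,-0.05,0,0,0.16,0.5]
    - [-0.4,-0.95,-0.05,0,0,0.16,0.5]
    - [-0.4,-0.95,-0.05,0,0,0.16,0.5]

```text
time_s: 4.82
position: [0.548, -0.0439, 0.128]
eef_rot: [[-0.188, 0.982, -0.002], [0.982, 0.188, 0.0], [0.001, -0.002, -1.0]]
wrist_force: [1.0, -0.4, -1.4]
finger_gap: 0.061
grip_force: 33.0
```

Run:
```python
from h import *
rel([.545,-.07,.013],down(-45))
```

```text
row [-0.1256 -0.0376  0.5749] [-4.000e-04  1.000e-04  1.551e-01] ang 55.8
```

>>> drive_tool:
  commands:
    - [-0.126,-0.038,0.1,0,0,0.155,0.5]
    - [-0.126,-0.038,0.1,0,0,0.155,0.5]
    - [-0.126,-0.038,0.2,0,0,0.155,0.5]
    - [-0.126,-0.038,0.3,0,0,0.155,0.5]
    - [-0.126,-0.038,0.45,0,0,0.155,0.5]
    - [-0.126,-0.038,0.53,0,0,0.155,0.5]
    - [-0.126,-0.038,0.57,0,0,0.155,0.5]
    - [-0.126,-0.038,0.58,0,0,0.155,0.5]
    - [-0.126,-0.038,0.58,0,0,0.155,0.5]

```text
time_s: 5.95
position: [0.5463, -0.07, 0.0136]
eef_rot: [[0.706, 0.708, 0.0], [0.708, -0.706, 0.0], [0.0, 0.0, -1.0]]
wrist_force: [0.4, -0.0, -0.0]
finger_gap: 0.0603
grip_force: 33.0
```

>>> drive_tool:
  commands:
    - [0,0,0.012,0,0,0,0.5]
    - [0,0,0.015,0,0,0,0.5]
    - [0,0,0.015,0,0,0,0.8]
    - [0,0,0.01,0,0,0,0.88]
    - [0,0,-0.02,0,0,0,0.9]
    - [0,0,-0.2,0,0,0,0.9]
    - [0,0,-0.5,0,0,0,0.9]
    - [0,0,-0.75,0,0,0,0.9]
    - [0,0,-0.75,0,0,0,0.9]

```text
time_s: 7.08
position: [0.5484, -0.0703, 0.1679]
eef_rot: [[0.707, 0.707, 0.008], [0.707, -0.707, -0.001], [0.005, 0.006, -1.0]]
wrist_force: [-0.2, 0.2, -0.2]
finger_gap: 0.077
grip_force: 0.0
```

Run:
```python
from h import *
s=telemetry.get_state();print(s["position"],s["joint_positions"],s["wrist_force"])
a=grab("wrist","w3"); p,d,K,W=a; C=cloud(d,K,W)
m=(C[...,2]>.012)&(C[...,2]<.03)&(np.hypot(C[...,0]-.545,C[...,1]+.07)<.05)
print("tape pts",m.sum(),C[m].mean(0),np.percentile(C[m][:,2],[5,50,95]))
p,d,K,W=grab("top","top1")
cv2.imwrite("pics/c1.png",np.hstack([cv2.resize(p[110:270,215:385],(512,482)),]) [:,:,::-1])
```

```text
[ 0.5484111  -0.07034762  0.16791295] [-7.31179254e+00  1.78943593e+01 -5.49098908e+00  6.61631543e+01
  3.83974244e-03  1.27684948e+02] [-0.17994823  0.20544588 -0.15603915]
tape pts 2099 [ 0.54585893 -0.06978065  0.01798726] [0.01649222 0.01810926 0.01925906]
```

View pics/w3.png

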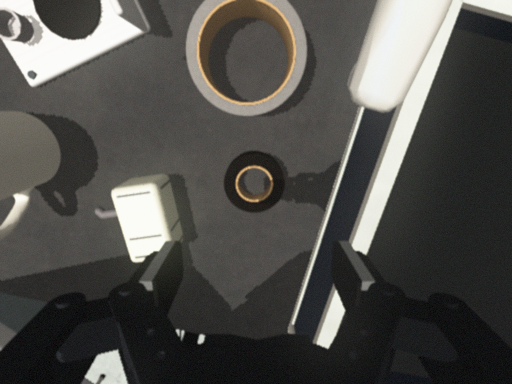

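The tape lies flat at (254,182) in the wrist view, clear of the wide roll, the case and the cartridge at (150,218).

```bash
cat >> h.py <<'E'
def tilt(a_ang,th):
    a=np.array([np.cos(np.radians(a_ang)),np.sin(np.radians(a_ang)),0]);t=np.radians(th)
    z=-np.array([0,0,1])*np.cos(t)-a*np.sin(t); y=np.cross(z,-a); y=np.cross(-a,[0,0,1.])*1.0; x=np.cross(y,z)
    return np.stack([x,y,z],1),a
E
python3 - <<'E'
from h import *
for t in("w3","top1","top0"):
    p,d,K,W=load(t);C=cloud(d,K,W)
    m=(C[...,2]>.041)&(C[...,2]<.05)&(np.hypot(C[...,0]-.447,C[...,1]+.02)<.062)
    if m.sum()<50: print(t,m.sum()); continue
    R=cv2.minAreaRect(C[m][:,:2].astype(np.float32));print(t,m.sum(),R)
R,a=tilt(233.1,25);print(R)
Cc=np.array([.4364,-.0336,.0]);G=Cc+.010*a;G[2]=.028
for b in (.08,0): print("tcp",G+R[:,2]*(.011-b)); rel(G+R[:,2]*(.011-b),R)
E
```

```text
w3 3155 ((0.4462805688381195, -0.018589258193969727), (0.07858546823263168, 0.044825877994298935), 52.99889373779297)
top1 595 ((0.44452065229415894, -0.022336144000291824), (0.08349476754665375, 0.045027852058410645), 53.203792572021484)
top0 587 ((0.43927764892578125, -0.029168665409088135), (0.09975678473711014, 0.0452289879322052), 53.551151275634766)
[[ 0.54416553  0.79968466  0.25374855]
 [ 0.72476043 -0.60042023  0.33796134]
 [ 0.42261826  0.         -0.90630779]]
tcp [ 0.41288715 -0.06491618  0.09053524]
row [-0.4534 -0.4898  0.3656] [ 0.0051  0.0692 -0.0221] ang 26.2
tcp [ 0.43318703 -0.03787927  0.01803061]
row [-0.2863 -0.5139  0.7282] [ 0.0051  0.0692 -0.0221] ang 26.2
```

>>> drive_tool:
  commands:
    - [-0.453,-0.49,0.1,0.005,0.069,-0.022,0.9]
    - [-0.453,-0.49,0.25,0.005,0.069,-0.022,0.9]
    - [-0.453,-0.49,0.366,0.005,0.069,-0.022,0.9]
    - [-0.453,-0.49,0.366,0.005,0.069,-0.022,0.9]
    - [-0.37,-0.502,0.55,0.005,0.069,-0.022,0.9]
    - [-0.3,-0.512,0.7,0.005,0.069,-0.022,0.9]
    - [-0.286,-0.514,0.728,0.005,0.069,-0.022,0.9]
    - [-0.286,-0.514,0.728,0.005,0.069,-0.022,0.9]

```text
time_s: 8.18
position: [0.4337, -0.0376, 0.0181]
eef_rot: [[0.545, 0.8, 0.251], [0.726, -0.6, 0.337], [0.42, -0.001, -0.907]]
wrist_force: [0.1, -0.1, 0.5]
finger_gap: 0.0767
grip_force: 0.0
```

Run:
```python
from h import *
s=telemetry.get_state();print(s["position"],s["joint_positions"],s["wrist_force"])
R,a=tilt(233.1,25)
Cc=np.array([.4366,-.0325,.0]);G=Cc+.010*a;G[2]=.027
rel(G+R[:,2]*.011,R)
```

```text
[ 0.43370361 -0.03761516  0.01806399] [-21.08591489  13.89757232 -44.369491    24.61717328  23.87475319
 107.30500012] [ 0.09714424 -0.12780465  0.48943749]
row [-0.     -0.0038  0.0057] [-0.0002  0.0004 -0.    ] ang 0.2
```

>>> drive_tool:
  commands:
    - [0,0,0,0,0,0,0.3]
    - [0,0,0,0,0,0,0.3]
    - [0,0,0,0,0,0,0.3]
    - [0,0,0,0,0,0,0.3]
    - [0.05,0,-0.1,0,0,0,0.3]
    - [0.15,0,-0.32,0,0,0,0.3]
    - [0.3,0,-0.63,0,0,0,0.3]
    - [0.3,0,-0.63,0,0,0,0.3]
  grip_force: 60

```text
time_s: 9.18
position: [0.4359, -0.0378, 0.1617]
eef_rot: [[0.543, 0.799, 0.259], [0.726, -0.601, 0.334], [0.423, 0.007, -0.906]]
wrist_force: [-0.0, -0.3, -2.9]
finger_gap: 0.0455
grip_force: 62.5
```

Run:
```python
from h import *
s=telemetry.get_state();print(s["position"],s["joint_positions"],s["wrist_force"])
# target: heading f, tool z = f cos25down..., cap=-tool-x (th=0); final: pointing 25deg below horizontal
th=np.radians(25)
for fa in (-30,-10,0,20):
    f=np.array([np.cos(np.radians(fa)),np.sin(np.radians(fa)),0]);Z=np.array([0,0,1.])
    z=f*np.cos(th)-Z*np.sin(th); x=-(Z*np.cos(th)+f*np.sin(th)); y=np.cross(z,x); R=np.stack([x,y,z],1)
    G=np.array([.43,-.03,.066+.06]);print(fa);rel(G+z*.011,R)
```

```text
[ 0.4359452  -0.03782675  0.16173778] [-21.00397457   2.08776614 -31.28170857  48.9560611   23.87637362
 107.50479735] [-0.00763409 -0.30934338 -2.8667138 ]
-30
row [-0.0678  0.0008  0.1912] [-0.099  -0.1821 -0.2747] ang 123.9
-10
row [-0.0527 -0.0042  0.1982] [-0.1183 -0.15   -0.3271] ang 136.4
0
row [-0.046  -0.0088  0.2013] [-0.1275 -0.1313 -0.3523] ang 142.9
20
row [-0.0353 -0.0215  0.2062] [-0.1452 -0.0883 -0.4003] ang 156.5
```

Run:
```python
from h import *
z=np.array([0,0,-1.]); G=np.array([.45,-.043,.18]); rel(G+.011*z,down(84))
```

```text
row [ 0.0347  0.0719 -0.0233] [ 0.0737 -0.0403 -0.3295] ang 122.4
```

>>> drive_tool:
  commands:
    - [0.035,0.072,-0.023,0.074,-0.04,-0.33,0.3]
    - [0.035,0.072,-0.023,0.074,-0.04,-0.33,0.3]
    - [0.035,0.072,-0.023,0.074,-0.04,-0.33,0.3]
    - [0.035,0.072,-0.023,0.074,-0.04,-0.33,0.3]
    - [0.035,0.072,-0.023,0.074,-0.04,-0.33,0.3]
    - [0.035,0.072,-0.023,0.074,-0.04,-0.33,0.3]
    - [0.035,0.072,-0.023,0.074,-0.04,-0.33,0.3]
    - [0.035,0.072,-0.023,0.074,-0.04,-0.33,0.3]
    - [0.035,0.072,-0.023,0.074,-0.04,-0.33,0.3]
    - [0.035,0.072,-0.023,0.074,-0.04,-0.33,0.3]

```text
time_s: 10.42
position: [0.4475, -0.0421, 0.1634]
eef_rot: [[-0.938, 0.346, -0.027], [0.343, 0.937, 0.065], [0.048, 0.052, -0.998]]
wrist_force: [0.1, 0.3, -3.2]
finger_gap: 0.0453
grip_force: 62.3
```

```bash
cat >> h.py <<'E'
def up(fa,th=25):
    th=np.radians(th);f=np.array([np.cos(np.radians(fa)),np.sin(np.radians(fa)),0]);Z=np.array([0,0,1.])
    z=f*np.cos(th)-Z*np.sin(th); x=-(Z*np.cos(th)+f*np.sin(th)); return np.stack([x,np.cross(z,x),z],1)
E
python3 - <<'E'
from h import *
s=telemetry.get_state();print(s["position"],s["joint_positions"],s["wrist_force"])
R=up(-6); G=np.array([.46,-.045,.15]); rel(G+.011*R[:,2],R)
E
```

```text
[ 0.44754863 -0.04209609  0.16342566] [ -7.68472665  10.12884197 -16.9944836   64.91233326   3.47844211
  12.42601792] [ 0.11016718  0.2854022  -3.18265256]
row [-0.116   0.0155  0.0858] [-0.0143 -0.1861 -0.0404] ang 68.7
```

>>> drive_tool:
  commands:
    - [-0.116,0.016,0,-0.014,-0.186,-0.04,0.3]
    - [-0.116,0.016,0,-0.014,-0.186,-0.04,0.3]
    - [-0.116,0.016,0,-0.014,-0.186,-0.04,0.3]
    - [-0.116,0.016,0.05,-0.014,-0.186,-0.04,0.3]
    - [-0.116,0.016,0.086,-0.014,-0.186,-0.04,0.3]
    - [-0.116,0.016,0.086,-0.014,-0.186,-0.04,0.3]
    - [-0.116,0.016,0.086,-0.014,-0.186,-0.04,0.3]
    - [-0.116,0.016,0.086,-0.014,-0.186,-0.04,0.3]
    - [-0.116,0.016,0.086,-0.014,-0.186,-0.04,0.3]

```text
time_s: 11.55
position: [0.518, -0.0483, 0.2328]
eef_rot: [[-0.493, 0.115, 0.862], [0.058, 0.993, -0.1], [-0.868, 0.001, -0.496]]
wrist_force: [-0.4, -0.1, -2.7]
finger_gap: 0.0454
grip_force: 62.6
```

Run:
```python
from h import *
s=telemetry.get_state();print(s["position"],s["joint_positions"],s["wrist_force"])
p,d,K,W=grab("side","side1")
u,v=proj([.46,-.045,.09],K,W).astype(int);print(u,v)
c=p[max(v-90,0):v+110,u-130:u+130];cv2.imwrite("pics/c2.png",cv2.resize(c,None,fx=3,fy=3,interpolation=cv2.INTER_CUBIC)[:,:,::-1])
for q in ([.46,-.045,.084],[.46,-.045,.196]): print(proj(q,K,W)-[u-130,max(v-90,0)])
R=up(-6); G=np.array([.46,-.045,.068]); rel(G+.011*R[:,2],R)
```

```text
[ 0.51802924 -0.0483454   0.23284284] [ -4.07023486 -11.28840632 -65.4120433  -24.33355599  -2.19690189
   1.29683524] [-0.39705764 -0.14129118 -2.70174971]
224 247
[130.26831825  92.81587935]
[127.7489777   53.72609513]
row [ 0.856  -0.017   0.2115] [-0.0015 -0.0132 -0.0009] ang 4.8
```

View pics/c2.png

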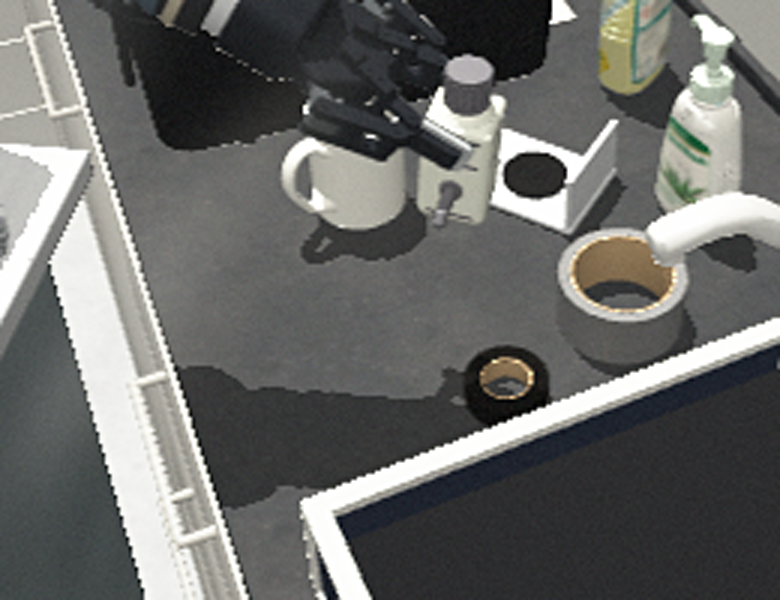

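The cartridge hangs nearly upright at (465,130) in the crop, 5° short. Joint 3 has reached its limit, so I will place it farther out. The tape at (507,385) lies flat.

```bash
cat > kin.py <<'E'
import numpy as np
from scipy.optimize import least_squares,brentq
D=np.array([[.212,-.48,.2388,13.648,-.773,75.585],[.33113,-.25024,.23928,2.864,-13.835,73.33],[.52997,.15844,.20873,17.127,-.447,72.514],[.54497,.16247,.12082,21.37,-7.552,60.918],[.54841,-.07035,.16791,17.894,-5.491,66.163],[.44755,-.0421,.16343,10.129,-16.994,64.912],[.51803,-.04835,.23284,-11.288,-65.412,-24.334]])
def fk(p,J):
    r0,z0,L1,L2,b,L3=p;J=np.radians(J);a=J[...,0]-J[...,1]+b;ph=J[...,0]-J[...,1]+J[...,2]
    return np.stack([r0+L1*np.sin(J[...,0])+L2*np.cos(a)+L3*np.cos(ph),z0+L1*np.cos(J[...,0])-L2*np.sin(a)-L3*np.sin(ph)],-1)
T=np.stack([np.hypot(D[:,0],D[:,1]),D[:,2]],1)
f=least_squares(lambda p:(fk(p,D[:,3:])-T).ravel(),[0,.15,.35,.35,0,.25]);P=f.x
def ik(r,z,ph):
    g=least_squares(lambda J:np.r_[(fk(P,J)-[r,z])*100,J[0]-J[1]+J[2]-ph],[0,-50,0]);return g.x,g.cost
E
python3 - <<'E'
from kin import *
print(P,np.abs(f.fun).max())
for ph in (25,35):
  for r in (.46,.50,.53,.56):
    for z in (.062,.1): print(ph,r,z,ik(r,z,ph))
E
```

```text
[ 0.0022129   0.19281805  0.571867    0.39458107 -0.06480052  0.43618861] 0.0003429446454972507
25 0.46 0.062 (array([  42.86310898,  -93.7124455 , -106.98731328]), np.float64(29.698076166127287))
25 0.46 0.1 (array([ 32.92523311, -93.71269754, -98.43202081]), np.float64(14.066495187656347))
25 0.5 0.062 (array([  56.89745817,  -93.71267687, -122.72724646]), np.float64(13.53114234848248))
25 0.5 0.1 (array([  46.14680137,  -93.71294933, -112.96078781]), np.float64(5.2932089895471055))
25 0.53 0.062 (array([  65.04784563,  -93.71270374, -132.23486863]), np.float64(4.444533812281984))
25 0.53 0.1 (array([  54.36861055,  -93.71275074, -122.32743649]), np.float64(0.9205235610940946))
25 0.56 0.062 (array([  71.2915999 ,  -93.71271203, -139.74654241]), np.float64(0.15216183406568717))
25 0.56 0.1 (array([  45.71250892,  -86.73627102, -107.44877994]), np.float64(6.779619325912985e-24))
35 0.46 0.062 (array([ 39.87213313, -93.71273473, -97.56079455]), np.float64(1.433215887829633))
35 0.46 0.1 (array([ 17.48192522, -86.64266801, -69.12459323]), np.float64(1.9460163686271306e-17))
35 0.5 0.062 (array([ 36.50131738, -87.61424475, -89.11556213]), np.float64(3.517926093340196e-21))
35 0.5 0.1 (array([ 15.2099979 , -79.88984839, -60.09984629]), np.float64(1.0482605575706398e-28))
35 0.53 0.062 (array([ 29.39288972, -80.5354667 , -74.92835642]), np.float64(1.9144364033282372e-19))
35 0.53 0.1 (array([ 15.34315168, -75.5854263 , -55.92857797]), np.float64(2.633711355991083e-26))
35 0.56 0.062 (array([ 27.01376567, -75.33698996, -67.35075563]), np.float64(2.4084952998486417e-23))
35 0.56 0.1 (array([ 16.02563317, -71.48804098, -52.51367415]), np.float64(2.1587480657188268e-26))
```

Run:
```python
from kin import *
for ph in (40,45,50,55):
  for r in (.46,.50,.53,.6): print(ph,r,[np.round(ik(r,z,ph)[0],0) for z in(.062,.12)])
```

```text
40 0.46 [array([ 20., -84., -64.]), array([ -3., -74., -31.])]
40 0.5 [array([ 18., -78., -56.]), array([  1., -70., -31.])]
40 0.53 [array([ 18., -73., -51.]), array([  4., -67., -31.])]
40 0.6 [array([ 20., -64., -44.]), array([ 10., -59., -28.])]
45 0.46 [array([  8., -76., -39.]), array([ -6., -68., -16.])]
45 0.5 [array([ 10., -71., -36.]), array([ -2., -64., -17.])]
45 0.53 [array([ 12., -67., -34.]), array([  1., -61., -17.])]
45 0.6 [array([ 16., -58., -29.]), array([  8., -53., -16.])]
50 0.46 [array([  3., -69., -22.]), array([ -7., -62.,  -5.])]
50 0.5 [array([  7., -65., -21.]), array([ -3., -58.,  -5.])]
50 0.53 [array([  9., -61., -20.]), array([  0., -55.,  -6.])]
50 0.6 [array([ 14., -53., -17.]), array([  7., -48.,  -5.])]
55 0.46 [array([  2., -63., -10.]), array([ -7., -56.,   5.])]
55 0.5 [array([  5., -59.,  -9.]), array([ -2., -53.,   5.])]
55 0.53 [array([  8., -55.,  -8.]), array([  1., -50.,   5.])]
55 0.6 [array([ 13., -47.,  -5.]), array([  7., -42.,   6.])]
```

Run:
```python
from h import *
R,a=tilt(265,25);print(a,R[:,1])
G=np.array([.43,-.04,.15]); rel(G+.011*R[:,2],R)
rel(G+.011*np.array([0,0,-1]),down(84-45))
```

```text
[-0.08715574 -0.9961947   0.        ] [ 0.9961947  -0.08715574  0.        ]
row [ 0.6235  0.0135 -0.1544] [0.0804 0.1846 0.2526] ang 116.3
row [ 0.6277 -0.0097 -0.1513] [0.0648 0.1586 0.1114] ang 73.6
```

>>> drive_tool:
  commands:
    - [0.1,-0.01,-0.05,0.065,0.159,0.111,0.3]
    - [0.2,-0.01,-0.1,0.065,0.159,0.111,0.3]
    - [0.4,-0.01,-0.15,0.065,0.159,0.111,0.3]
    - [0.63,-0.01,-0.15,0.065,0.159,0.111,0.3]
    - [0.63,-0.01,-0.15,0.065,0.159,0.111,0.3]
    - [0.63,-0.01,-0.15,0.065,0.159,0.111,0.3]
    - [0.63,-0.01,-0.15,0.065,0.159,0.111,0.3]
    - [0.63,-0.01,-0.15,0.065,0.159,0.111,0.3]

```text
time_s: 12.6
position: [0.4319, -0.0408, 0.1379]
eef_rot: [[-0.63, 0.777, -0.005], [0.777, 0.63, -0.001], [0.002, -0.005, -1.0]]
wrist_force: [-0.5, -0.2, -3.5]
finger_gap: 0.0451
grip_force: 62.6
```

Run:
```python
from h import *
s=telemetry.get_state();print(s["position"],s["joint_positions"],s["wrist_force"])
R,a=tilt(265,25)
for z in (.10,.028):
  G=np.array([.43,-.04,z]); rel(G+.011*R[:,2],R)
```

```text
[ 0.43188204 -0.04077336  0.13785055] [ -5.3276175    8.55363482 -22.94486076  58.79167751  -0.09525258
  45.64335902] [-0.51913038 -0.20691529 -3.49655213]
row [0.0251 0.0124 0.2391] [-0.0275  0.0659  0.1201] ang 50.3
row [0.0242 0.0141 0.5991] [-0.0275  0.0659  0.1201] ang 50.3
```

>>> drive_tool:
  commands:
    - [0.025,0.012,0.1,-0.0275,0.066,0.12,0.3]
    - [0.025,0.012,0.15,-0.0275,0.066,0.12,0.3]
    - [0.025,0.012,0.2,-0.0275,0.066,0.12,0.3]
    - [0.025,0.012,0.24,-0.0275,0.066,0.12,0.3]
    - [0.025,0.012,0.24,-0.0275,0.066,0.12,0.3]
    - [0.025,0.013,0.4,-0.0275,0.066,0.12,0.3]
    - [0.025,0.014,0.53,-0.0275,0.066,0.12,0.3]
    - [0.025,0.014,0.58,-0.0275,0.066,0.12,0.3]
    - [0.025,0.014,0.595,-0.0275,0.066,0.12,0.3]
    - [0.025,0.014,0.597,-0.0275,0.066,0.12,0.3]

```text
time_s: 13.85
position: [0.4297, -0.0345, 0.0203]
eef_rot: [[0.074, 0.996, 0.04], [0.903, -0.084, 0.421], [0.423, 0.005, -0.906]]
wrist_force: [0.2, 0.3, -1.3]
finger_gap: 0.0453
grip_force: 62.6
```

Run:
```python
from h import *
s=telemetry.get_state();R=np.array(s["eef_rot"]);print(s["position"],s["wrist_force"],s["joint_positions"])
G=s["position"]-.011*R[:,2]
R2,a=tilt(265,25); print(G)
print("back 45:");rel(G+R2[:,2]*(.011-.045)+[0,0,0],R2)
R3,a=tilt(265,52); G[2]=.031
rel(G+R3[:,2]*(.011-.04),R3); rel(G+R3[:,2]*.011,R3)
```

```text
[ 0.42966789 -0.03451183  0.02033328] [ 0.19989222  0.32749494 -1.28488528] [-20.97983369  21.03045182 -31.77882236  44.34188599  24.01704098
  72.25233078]
[ 0.4292328  -0.03913995  0.03030279]
back 45:
row [-0.      0.0005 -0.225 ] [0.0004 0.     0.0008] ang 0.3
row [-0.0644  0.     -0.1874] [0.0002 0.075  0.0009] ang 27.0
row [ 0.0264  0.     -0.0092] [0.0002 0.075  0.0009] ang 27.0
```

>>> drive_tool:
  commands:
    - [-0.004,0,0.009,0,0,0,0.3]
    - [-0.004,0,0.009,0,0,0,0.3]
    - [0,0,0,0,0,0,0.9]
    - [0,0,0,0,0,0,0.9]
    - [0,0,0,0,0,0,0.9]
    - [0.013,0,-0.005,0,0.0375,0,0.9]
    - [0.026,0,-0.009,0,0.075,0.001,0.9]
    - [0.026,0,-0.009,0,0.075,0.001,0.9]
    - [0.026,0,-0.009,0,0.075,0.001,0.9]

```text
time_s: 14.98
position: [0.4296, -0.0314, 0.0221]
eef_rot: [[0.059, 0.996, 0.07], [0.612, -0.091, 0.786], [0.789, -0.004, -0.615]]
wrist_force: [0.1, 0.7, -1.0]
finger_gap: 0.0772
grip_force: 0.0
```

Run:
```python
from h import *
s=telemetry.get_state();print(s["position"],s["wrist_force"],s["joint_positions"])
p,d,K,W=grab("top","top2");C=cloud(d,K,W)
m=(C[...,2]>.03)&(C[...,2]<.055)&(C[...,0]>.38)&(C[...,0]<.48)&(C[...,1]>-.06)&(C[...,1]<.05)
print(m.sum(),C[m].min(0),C[m].max(0),np.percentile(C[m][:,2],[5,50,95]))
p2,*_=grab("side","side2")
cv2.imwrite("pics/c3.png",np.hstack([cv2.resize(p[160:270,270:380],(400,400)),cv2.resize(p2[190:310,160:280],(400,400))])[:,:,::-1])
R3,a=tilt(265,52); G=np.array([.4292,-.0391,.030]);rel(G+R3[:,2]*.011,R3)
```

```text
[ 0.42958421 -0.03142468  0.02209968] [ 0.05263414  0.66776022 -0.99238316] [-33.07747242  36.46045443 -23.6072247   61.00654873  44.14934936
  49.39880981]
771 [ 0.38108921 -0.05977745  0.03009611] [0.47880073 0.0272889  0.05476875] [0.03639676 0.04534204 0.04886023]
row [0.0001 0.0014 0.001 ] [ 0.0001  0.0002 -0.0004] ang 0.2
```

View pics/c3.png

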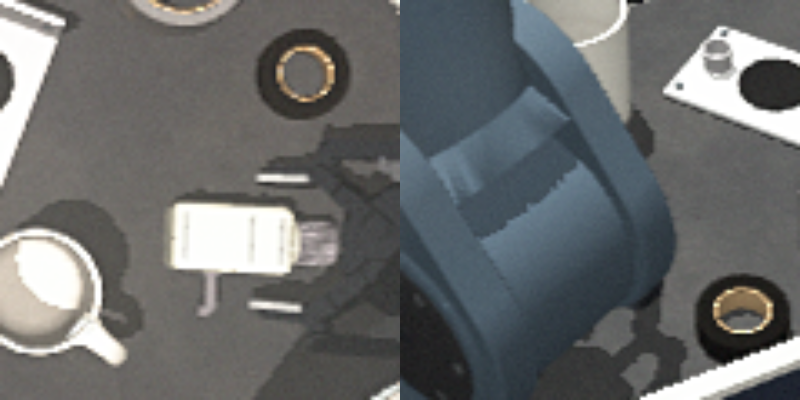

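The left half shows the cartridge lying flat at (235,238), with the fingers straddling it at the cap end and the spout free. Now close and lift.

>>> drive_tool:
  commands:
    - [0,0,0,0,0,0,0.3]
    - [0,0,0,0,0,0,0.3]
    - [0,0,0,0,0,0,0.3]
    - [0,0,0,0,0,0,0.3]
    - [0.08,0,-0.06,0,0,0,0.3]
    - [0.24,0,-0.19,0,0,0,0.3]
    - [0.5,0,-0.39,0,0,0,0.3]
    - [0.5,0,-0.39,0,0,0,0.3]
    - [0.5,0,-0.39,0,0,0,0.3]

```text
time_s: 16.2
position: [0.4298, -0.0306, 0.1502]
eef_rot: [[0.054, 0.996, 0.07], [0.614, -0.089, 0.784], [0.787, 0.001, -0.616]]
wrist_force: [-0.4, 0.4, -3.0]
finger_gap: 0.045
grip_force: 61.9
```

Run:
```python
from h import *
s=telemetry.get_state();print(s["position"],s["wrist_force"],s["joint_positions"])
G=np.array([.45,-.01,.17]);rel(G+[0,0,-.011],down(70))
R=up(2,52);G=np.array([.52,.02,.066+.09]);print(R);rel(G+R[:,2]*.011,R)
```

```text
[ 0.42978716 -0.03055727  0.15022591] [-0.4314293   0.37384371 -2.96091016] [-32.93910949  26.31443327 -17.18268564  77.3130173   44.1298526
  49.37665095]
row [0.1031 0.0916 0.0606] [ 0.0942 -0.1224 -0.1932] ang 89.1
[[-0.78753072 -0.0348995   0.61528643]
 [-0.02750118  0.99939083  0.02148628]
 [-0.61566148  0.         -0.78801075]]
row [0.1708 0.4605 0.2421] [ 0.0356 -0.1826 -0.2903] ang 124.1
```

>>> drive_tool:
  commands:
    - [0.3,0.09,-0.09,0.094,-0.122,-0.193,0.3]
    - [0.3,0.09,-0.09,0.094,-0.122,-0.193,0.3]
    - [0.3,0.09,-0.09,0.094,-0.122,-0.193,0.3]
    - [0.3,0.09,-0.09,0.094,-0.122,-0.193,0.3]
    - [0.3,0.09,-0.09,0.094,-0.122,-0.193,0.3]
    - [0.3,0.09,-0.09,0.094,-0.122,-0.193,0.3]
    - [0.3,0.09,-0.09,0.094,-0.122,-0.193,0.3]
    - [0.3,0.09,-0.09,0.094,-0.122,-0.193,0.3]
    - [0.3,0.09,-0.09,0.094,-0.122,-0.193,0.3]

```text
time_s: 17.32
position: [0.4488, -0.0086, 0.2076]
eef_rot: [[-0.94, 0.341, -0.004], [0.341, 0.94, 0.004], [0.005, 0.002, -1.0]]
wrist_force: [1.3, -0.2, -3.4]
finger_gap: 0.0454
grip_force: 62.1
```

Run:
```python
from h import *
s=telemetry.get_state();print(s["position"],s["wrist_force"],s["joint_positions"])
R=up(2,52)
for z in (.08,0.01): G=np.array([.52,.02,.066+z]);rel(G+R[:,2]*.011,R)
```

```text
[ 0.44879798 -0.00858226  0.20759794] [ 1.25612003 -0.20804088 -3.42598755] [ -1.2290808    7.16624189 -13.71124351  69.33504216   0.20064472
  18.71485005]
row [-0.3189  0.2677  0.3504] [-0.0198 -0.1049 -0.0589] ang 43.9
row [-0.3206  0.2669  0.7004] [-0.0198 -0.1049 -0.0589] ang 43.9
```

>>> drive_tool:
  commands:
    - [-0.2,0.15,0,-0.02,-0.105,-0.059,0.3]
    - [-0.32,0.268,0.1,-0.02,-0.105,-0.059,0.3]
    - [-0.32,0.268,0.2,-0.02,-0.105,-0.059,0.3]
    - [-0.32,0.268,0.35,-0.02,-0.105,-0.059,0.3]
    - [-0.32,0.268,0.35,-0.02,-0.105,-0.059,0.3]
    - [-0.32,0.268,0.5,-0.02,-0.105,-0.059,0.3]
    - [-0.32,0.267,0.65,-0.02,-0.105,-0.059,0.3]
    - [-0.32,0.267,0.7,-0.02,-0.105,-0.059,0.3]
    - [-0.32,0.267,0.7,-0.02,-0.105,-0.059,0.3]

```text
time_s: 18.45
position: [0.5264, 0.0188, 0.0661]
eef_rot: [[-0.79, -0.032, 0.613], [-0.023, 0.999, 0.022], [-0.613, 0.003, -0.79]]
wrist_force: [-0.3, -0.7, -2.4]
finger_gap: 0.0453
grip_force: 62.2
```

Run:
```python
from h import *
s=telemetry.get_state();print(s["position"],s["wrist_force"],s["joint_positions"])
R=up(2,52)
G=np.array([.52,.02,.066]);rel(G+R[:,2]*.011,R)
p2,d,K,W=grab("side","side3");u,v=proj([.52,.02,.06],K,W).astype(int);print(u,v)
cv2.imwrite("pics/c4.png",cv2.resize(p2[v-70:v+50,u-70:u+70],None,fx=5,fy=5,interpolation=cv2.INTER_CUBIC)[:,:,::-1])
```

```text
[0.52643942 0.01882378 0.06612699] [-0.32250928 -0.73236135 -2.35152863] [ 2.04765414e+00  7.32500276e+00 -5.84535251e+01 -1.35983273e+01
  3.27685097e-04  2.77465597e-01]
row [0.0255 0.0069 0.0359] [ 0.0001 -0.0005 -0.0007] ang 0.3
255 238
```

View pics/c4.png

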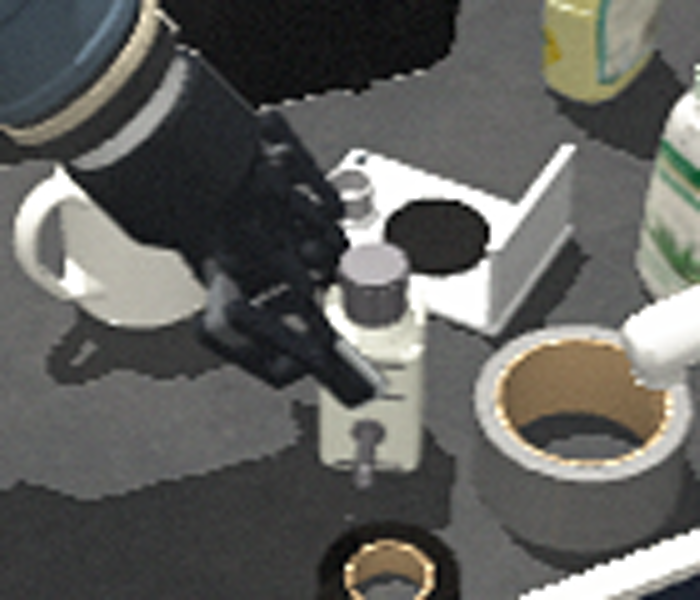

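The cartridge hangs upright at (370,390) just above the bare counter between mug and wide roll. Lower it gently.

>>> drive_tool:
  commands:
    - [0.015,0,0.02,0,0,0,0.3]
    - [0.025,0,0.032,0,0,0,0.3]
    - [0.028,0,0.036,0,0,0,0.3]
    - [0.031,0,0.04,0,0,0,0.3]
    - [0.031,0,0.04,0,0,0,0.3]

```text
time_s: 19.12
position: [0.5282, 0.0192, 0.0588]
eef_rot: [[-0.786, -0.033, 0.617], [-0.025, 0.999, 0.022], [-0.618, 0.002, -0.786]]
wrist_force: [-0.4, -0.3, -2.2]
finger_gap: 0.0455
grip_force: 62.4
```

>>> drive_tool:
  commands:
    - [0.005,0,0.006,0,0,0,0.3]
    - [0.009,0,0.012,0,0,0,0.3]
    - [0.009,0,0.012,0,0,0,0.3]

```text
time_s: 19.5
position: [0.5304, 0.0191, 0.0586]
eef_rot: [[-0.782, -0.033, 0.623], [-0.025, 0.999, 0.022], [-0.623, 0.002, -0.782]]
wrist_force: [-12.3, -2.0, 22.7]
finger_gap: 0.0455
grip_force: 65.8
```

>>> drive_tool:
  commands:
    - [-0.006,0,-0.008,0,0,0,0.3]
    - [-0.006,0,-0.008,0,0,0,0.3]
    - [-0.006,0,-0.008,0,0,0,0.9]
    - [-0.006,0,-0.008,0,0,0,0.9]
    - [-0.006,0,-0.008,0,0,0,0.9]
    - [-0.006,0,-0.2,0,0,0,0.9]
    - [-0.006,0,-0.5,0,0,0,0.9]
    - [-0.006,0,-0.75,0,0,0,0.9]
    - [-0.006,0,-0.75,0,0,0,0.9]

```text
time_s: 20.62
position: [0.4366, 0.016, 0.1784]
eef_rot: [[-0.781, -0.033, 0.623], [-0.025, 0.999, 0.022], [-0.623, 0.002, -0.782]]
wrist_force: [0.6, 0.4, -0.5]
finger_gap: 0.077
grip_force: 0.0
```

Run:
```python
from h import *
s=telemetry.get_state();print(s["position"],s["wrist_force"],s["joint_positions"])
for t in ("top","wrist"):
    p,d,K,W=grab(t,t+"3");C=cloud(d,K,W)
    n=np.hypot(C[...,0]-.52,C[...,1]-.02)<.06
    m=n&(C[...,2]>.106)&(C[...,2]<.12)
    print(t,"cap",m.sum(),(C[m].min(0)+C[m].max(0))/2,C[m].mean(0)) if m.sum() else print(t,0)
    m=n&(C[...,2]>.074)&(C[...,2]<.088)
    if m.sum()>10: print("shoulder",m.sum(),cv2.minAreaRect(C[m][:,:2].astype(np.float32)))
    m=n&(C[...,2]>.018)&(C[...,2]<.036)
    if m.sum()>3: print("low(spout)",m.sum(),C[m].mean(0),C[m].min(0))
```

```text
[0.4366062  0.015963   0.17836849] [ 0.61936667  0.44130505 -0.46431731] [  2.153928   -16.71024238 -54.47297374  13.66749704  -0.08778552
   0.25930419]
top cap 141 [0.53073318 0.01733799 0.11084128] [0.52956384 0.01761592 0.11168486]
shoulder 197 ((0.5300140380859375, 0.017164645716547966), (0.04598275199532509, 0.04552759230136871), 2.87868070602417)
low(spout) 68 [0.53461358 0.00701538 0.02940656] [ 0.5068334  -0.03556819  0.01837027]
wrist cap 551 [0.52914166 0.01979246 0.10938205] [0.52554494 0.01946326 0.11067006]
shoulder 998 ((0.5274676084518433, 0.019504472613334656), (0.04346426576375961, 0.04563280940055847), 1.7230743169784546)
low(spout) 819 [0.51390591 0.00741325 0.02839867] [ 0.50525751 -0.03417149  0.01804128]
```

Run:
```python
from h import *
rel([.529,.018,.20],down(182.2))
```

```text
row [-0.4377 -0.005   0.1874] [-0.0834  0.0833 -0.2407] ang 96.5
```

>>> drive_tool:
  commands:
    - [-0.3,0,0,-0.083,0.083,-0.241,0.7]
    - [-0.44,-0.005,0.05,-0.083,0.083,-0.241,0.7]
    - [-0.44,-0.005,0.1,-0.083,0.083,-0.241,0.7]
    - [-0.44,-0.005,0.187,-0.083,0.083,-0.241,0.7]
    - [-0.44,-0.005,0.187,-0.083,0.083,-0.241,0.7]
    - [-0.44,-0.005,0.187,-0.083,0.083,-0.241,0.7]
    - [-0.44,-0.005,0.187,-0.083,0.083,-0.241,0.7]
    - [-0.44,-0.005,0.187,-0.083,0.083,-0.241,0.7]
    - [-0.44,-0.005,0.187,-0.083,0.083,-0.241,0.7]
    - [-0.44,-0.005,0.187,-0.083,0.083,-0.241,0.7]

```text
time_s: 21.98
position: [0.53, 0.0187, 0.1957]
eef_rot: [[0.04, -0.999, -0.004], [-0.999, -0.04, -0.0], [0.0, 0.004, -1.0]]
wrist_force: [0.3, -0.8, 0.5]
finger_gap: 0.06
grip_force: 0.0
```

Run:
```python
from h import *
s=telemetry.get_state();print(s["position"],s["wrist_force"],s["joint_positions"],s["finger_gap"])
p,d,K,W=grab("wrist","w4");C=cloud(d,K,W)
n=np.hypot(C[...,0]-.53,C[...,1]-.02)<.06
m=n&(C[...,2]>.107)&(C[...,2]<.12)
print("cap",m.sum(),cv2.minEnclosingCircle(C[m][:,:2].astype(np.float32)))
m=n&(C[...,2]>.074)&(C[...,2]<.09)
print("shoulder",m.sum(),cv2.minAreaRect(C[m][:,:2].astype(np.float32)))
rel([.529,.018,.059],down(182.3))
```

```text
[0.52996279 0.01870973 0.19570591] [ 0.33337049 -0.79403754  0.53084041] [ 2.03259683e+00  1.53848803e+01 -4.86660371e+00  7.00007251e+01
 -1.89452048e-02 -9.02504688e+01] 0.060014822823710554
cap 1055 ((0.5302480459213257, 0.01974949799478054), 0.015802374109625816)
shoulder 1194 ((0.5301280617713928, 0.019343961030244827), (0.046008769422769547, 0.04557400196790695), 3.961735963821411)
row [ 0.0026 -0.      0.6864] [ 0.0005  0.0001 -0.0005] ang 0.3
```

View pics/w4.png

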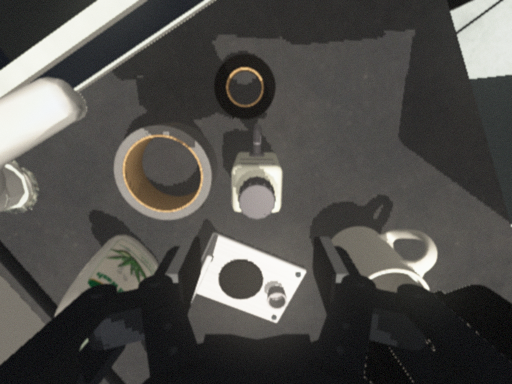

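The cartridge stands upright at (257,190) with its spout towards the tape roll; the pad is at (240,278). The fingers line up to straddle it.

>>> drive_tool:
  commands:
    - [0,0,0.25,0,0,-0.002,0.7]
    - [0,0,0.45,0,0,-0.002,0.7]
    - [0,0,0.6,0,0,-0.002,0.7]
    - [0,0,0.68,0,0,-0.002,0.7]
    - [0,0,0.685,0,0,-0.002,0.7]
    - [0,0,0.685,0,0,-0.002,0.7]

```text
time_s: 22.78
position: [0.5289, 0.0177, 0.0625]
eef_rot: [[0.05, -0.999, 0.001], [-0.999, -0.05, -0.0], [0.0, -0.001, -1.0]]
wrist_force: [0.2, -0.7, 0.1]
finger_gap: 0.0597
grip_force: 0.0
```

>>> drive_tool:
  commands:
    - [0,0,0,0,0,0,0.3]
    - [0,0,0,0,0,0,0.3]
    - [0,0,0,0,0,0,0.3]
    - [0,0,0,0,0,0,0.3]
    - [0,0,-0.1,0,0,0,0.3]
    - [0,0,-0.35,0,0,0,0.3]
    - [0,0,-0.6,0,0,0,0.3]
    - [0,0,-0.6,0,0,0,0.3]
  grip_force: 60

```text
time_s: 23.78
position: [0.531, 0.0181, 0.1862]
eef_rot: [[0.052, -0.999, 0.007], [-0.999, -0.052, -0.0], [0.001, -0.007, -1.0]]
wrist_force: [0.5, 1.0, -2.7]
finger_gap: 0.0452
grip_force: 62.4
```

Run:
```python
from h import *
s=telemetry.get_state();print(s["position"],s["joint_positions"])
rel([.5437,.1602,.18],down(68.1))
p,d,K,W=grab("top","top4");C=cloud(d,K,W);x,y,z=np.moveaxis(C,-1,0)
n=np.hypot(x-.5437,y-.1602)<.1
m=n&(z>.052)&(z<.065);print("splash",cv2.minAreaRect(C[m][:,:2].astype(np.float32)))
g=p.astype(int).sum(-1)/3
# pad: dark disc within plate
u,v=proj([.5437,.1602,.012],K,W);print(u,v)
dk=(g<70).astype(np.uint8);M=np.zeros_like(dk);cv2.circle(M,(int(u),int(v)),15,1,-1)
c=max(cv2.findContours(dk*M,0,2)[0],key=cv2.contourArea);(a,b),rr=cv2.minEnclosingCircle(c);mm=cv2.moments(c);print(a,b,rr,ray(a,b,.012,K,W),ray(mm['m10']/mm['m00'],mm['m01']/mm['m00'],.012,K,W))
```

```text
[0.53098178 0.01807877 0.18616828] [ 1.96942062e+00  1.52777995e+01 -6.46002660e+00  6.78462712e+01
 -3.44545173e-02 -9.10072936e+01]
row [-0.7064 -0.1002  0.0311] [-0.0009  0.0011  0.3191] ang 114.9
splash ((0.5929566621780396, 0.1382138878107071), (0.08827157318592072, 0.006715506315231323), 68.06703186035156)
261.67409518533316 182.18014164232588
256.5 175.0 4.609872341156006 [0.56232587 0.17312659 0.012     ] [0.56549717 0.17492744 0.012     ]
```

Run:
```python
from h import *
for t,win in (("w4",(195,308,232,325)),("w2",(198,312,100,215))):
    p,d,K,W=load(t);g=cv2.cvtColor(p,cv2.COLOR_RGB2GRAY);C=cloud(d,K,W)
    M=np.zeros(g.shape,np.uint8);M[win[2]:win[3],win[0]:win[1]]=1
    pl=((g>120)&(M>0)&(abs(C[...,2]-.008)<.005)).astype(np.uint8)
    c=max(cv2.findContours(pl,0,2)[0],key=cv2.contourArea)
    Q=np.array([ray(u,v,.008,K,W)[:2] for u,v in c[:,0]],np.float32);print(t,"plate",cv2.minAreaRect(Q))
    u,v=proj([.5437,.1602,.012],K,W)
    hull=cv2.fillPoly(np.zeros_like(g),[cv2.convexHull(c)],1)
    dk=((g<60)&(hull>0)).astype(np.uint8); cc=max(cv2.findContours(dk,0,2)[0],key=cv2.contourArea)
    Q=np.array([ray(a,b,.012,K,W)[:2] for a,b in cc[:,0]],np.float32);print("pad",cv2.minEnclosingCircle(Q))
    if len(Q)>5: print(cv2.fitEllipse(Q))
```

```text
w4 plate ((0.5344891548156738, 0.1624201387166977), (0.0907844677567482, 0.1238403245806694), 67.95389556884766)Traceback (most recent call last):
  File "<stdin>", line 10, in <module>
ValueError: max() iterable argument is empty
```

>>> drive_tool:
  commands:
    - [-0.2,-0.03,0.03,0,0.001,0.319,0.3]
    - [-0.4,-0.06,0.03,0,0.001,0.319,0.3]
    - [-0.6,-0.09,0.03,0,0.001,0.319,0.3]
    - [-0.7,-0.1,0.03,0,0.001,0.319,0.3]
    - [-0.7,-0.1,0.03,0,0.001,0.319,0.3]
    - [-0.7,-0.1,0.03,0,0.001,0.319,0.3]
    - [-0.7,-0.1,0.03,0,0.001,0.319,0.3]
    - [-0.7,-0.1,0.03,0,0.001,0.319,0.3]
    - [-0.7,-0.1,0.03,0,0.001,0.319,0.3]
    - [-0.7,-0.1,0.03,0,0.001,0.319,0.3]

```text
time_s: 25.08
position: [0.5405, 0.1586, 0.1742]
eef_rot: [[-0.967, 0.255, -0.007], [0.256, 0.967, -0.005], [0.005, -0.006, -1.0]]
wrist_force: [0.3, 0.3, -1.9]
finger_gap: 0.0447
grip_force: 62.0
```

Run:
```python
from h import *
s=telemetry.get_state();print(s["position"],s["joint_positions"])
rel([.5441,.1592,.085],down(68.0))
```

```text
[0.54049572 0.15857459 0.1742414 ] [16.42836635 19.32319117 -2.4015267  68.72560508 -0.14580964 31.23141671]
row [-0.019   0.0104  0.4461] [-0.001  -0.0008  0.02  ] ang 7.2
```

>>> drive_tool:
  commands:
    - [-0.019,0.01,0.05,-0.001,-0.001,0.02,0.3]
    - [-0.019,0.01,0.15,-0.001,-0.001,0.02,0.3]
    - [-0.019,0.01,0.3,-0.001,-0.001,0.02,0.3]
    - [-0.019,0.01,0.43,-0.001,-0.001,0.02,0.3]
    - [-0.019,0.01,0.446,-0.001,-0.001,0.02,0.3]
    - [-0.019,0.01,0.446,-0.001,-0.001,0.02,0.3]

```text
time_s: 25.82
position: [0.5451, 0.1594, 0.0867]
eef_rot: [[-0.93, 0.369, 0.003], [0.369, 0.93, -0.0], [-0.003, 0.001, -1.0]]
wrist_force: [0.4, -0.3, -2.5]
finger_gap: 0.0445
grip_force: 62.1
```

Run:
```python
from h import *
s=telemetry.get_state();print(s["position"],s["joint_positions"],s["wrist_force"])
rel([.5441,.1592,.073],down(68.0))
for t in("top","side","wrist"): grab(t,t+"5")
p,d,K,W=load("wrist5");C=cloud(d,K,W);x,y,z=np.moveaxis(C,-1,0)
ex=np.array([np.cos(np.radians(-22)),np.sin(np.radians(-22))]);ey=np.array([-ex[1],ex[0]])
L=np.stack([(C[...,:2]-[.5441,.1592])@ex,(C[...,:2]-[.5441,.1592])@ey],-1)
# spout & cup points in station frame
m=(abs(L[...,1])<.03)&(L[...,0]<-.028)&(L[...,0]>-.07)
for a,b in((.018,.03),(.036,.065)):
    k=m&(z>a)&(z<b)
    if k.sum()>5: print(a,b,k.sum(),L[k].min(0),L[k].max(0),L[k].mean(0))
```

```text
[0.5450792  0.15938606 0.08672578] [ 1.63288269e+01  2.28838004e+01 -1.06654030e+01  5.62800394e+01
 -5.59389386e-02  3.79696470e+01] [ 0.3865462  -0.3219775  -2.54001102]
row [ 0.0044 -0.0027  0.0686] [0.0002 0.0005 0.001 ] ang 0.4
0.018 0.03 411 [-0.06229437 -0.0109616 ] [-0.03887886  0.01403722] [-0.05162961  0.00095877]
0.036 0.065 617 [-0.05156592 -0.00236501] [-0.02803938  0.00655239] [-0.03999155  0.00198769]
```

>>> drive_tool:
  commands:
    - [0.003,-0.002,0.03,0,0,0.001,0.3]
    - [0.003,-0.002,0.055,0,0,0.001,0.3]
    - [0.003,-0.002,0.065,0,0,0.001,0.3]
    - [0.003,-0.002,0.07,0,0,0.001,0.3]
    - [0.003,-0.002,0.07,0,0,0.001,0.3]

```text
time_s: 26.6
position: [0.545, 0.1592, 0.0753]
eef_rot: [[-0.927, 0.375, 0.006], [0.375, 0.927, 0.0], [-0.006, 0.003, -1.0]]
wrist_force: [-6.9, -4.1, 22.8]
finger_gap: 0.0452
grip_force: 65.3
```

>>> drive_tool:
  commands:
    - [0,0,-0.01,0,0,0,0.3]
    - [0,0,-0.01,0,0,0,0.3]
    - [0,0,-0.01,0,0,0,0.7]
    - [0,0,-0.01,0,0,0,0.7]
    - [0,0,-0.01,0,0,0,0.7]
    - [0,0,-0.1,0,0,0,0.7]
    - [0,0,-0.35,0,0,0,0.7]
    - [0,0,-0.65,0,0,0,0.7]
    - [0,0,-0.65,0,0,0,0.7]

```text
time_s: 27.72
position: [0.5464, 0.16, 0.2077]
eef_rot: [[-0.927, 0.374, 0.012], [0.375, 0.927, 0.002], [-0.01, 0.007, -1.0]]
wrist_force: [0.1, -0.6, -0.0]
finger_gap: 0.0596
grip_force: 0.0
```

Run:
```python
from h import *
s=telemetry.get_state();print(s["position"],s["wrist_force"],s["finger_gap"])
ex=np.array([np.cos(np.radians(-22)),np.sin(np.radians(-22))]);ey=np.array([-ex[1],ex[0]])
for t in("wrist","top"):
    p,d,K,W=grab(t,t+"6");C=cloud(d,K,W);z=C[...,2]
    L=np.stack([(C[...,:2]-[.5441,.1592])@ex,(C[...,:2]-[.5441,.1592])@ey],-1).astype(np.float32)
    n=np.hypot(L[...,0],L[...,1])<.04
    k=n&(z>.119);print(t,"cap",k.sum(),cv2.minEnclosingCircle(L[k]),np.percentile(z[k],[5,50,95]))
    k=n&(z>.086)&(z<.1);print("shoulder",k.sum(),cv2.minAreaRect(L[k]))
    m=(abs(L[...,1])<.03)&(L[...,0]<-.028)&(L[...,0]>-.07)
    k=m&(z>.033)&(z<.05);print("spout",k.sum(),L[k].min(0),L[k].max(0)) if k.sum() else 0
    k=m&(z>.018)&(z<.03);print("cup",k.sum(),L[k].min(0),L[k].max(0)) if k.sum() else 0
    k=(abs(L[...,0]-.053)<.015)&(abs(L[...,1])<.06)&(z>.052)&(z<.064);print("splash",cv2.minAreaRect(L[k])) if k.sum()>5 else 0
```

```text
[0.54643431 0.15999878 0.20773456] [ 0.07024173 -0.60779683 -0.02108128] 0.05960568243200235
wrist cap 19395 ((-0.0018973262049257755, -0.0003231242299079895), 0.03997570648789406) [0.12450957 0.2776636  0.29325241]
shoulder 1175 ((0.0013967547565698624, 0.0009141918271780014), (0.0463528111577034, 0.04473026841878891), 88.3631591796875)
spout 209 [-0.05111455 -0.00243283] [-0.02813618  0.00579986]
cup 173 [-0.0622486  -0.01109831] [-0.03835301  0.01349272]
splash ((0.05178246274590492, 0.001129254698753357), (0.006668474059551954, 0.08857809007167816), 0.0048835305497050285)
top cap 8783 ((6.952055173314875e-06, 7.302447556867264e-06), 0.040089938789606094) [0.68153573 0.69034703 0.69982434]
shoulder 0 ((0.0, 0.0), (0.0, 0.0), 0.0)
```

>>> drive_tool:
  commands:
    - [0.3,-0.3,-0.3,0,0,0,0.7]
    - [0.6,-0.6,-0.4,0,0,0,0.7]
    - [0.7,-0.9,-0.4,0,0,0,0.7]
    - [0.7,-0.9,-0.4,0,0,0,0.7]
    - [0.7,-0.9,-0.4,0,0,0,0.7]

```text
time_s: 28.45
position: [0.3435, 0.0434, 0.282]
eef_rot: [[-0.926, 0.376, 0.003], [0.376, 0.926, -0.0], [-0.003, 0.001, -1.0]]
wrist_force: [0.0, 0.9, -0.3]
finger_gap: 0.0598
grip_force: 0.0
```

Run:
```python
from h import *
s=telemetry.get_state();print(s["position"],s["wrist_force"])
ex=np.array([np.cos(np.radians(-22)),np.sin(np.radians(-22))]);ey=np.array([-ex[1],ex[0]])
p,d,K,W=grab("top","top7");grab("side","side7");C=cloud(d,K,W);x,y,z=np.moveaxis(C,-1,0)
L=np.stack([(C[...,:2]-[.5441,.1592])@ex,(C[...,:2]-[.5441,.1592])@ey],-1).astype(np.float32)
n=np.hypot(L[...,0],L[...,1])<.04
k=n&(z>.118)&(z<.13);print("cap",k.sum(),cv2.minEnclosingCircle(L[k]),np.percentile(z[k],[5,50,95]))
k=n&(z>.086)&(z<.1);print("shoulder",k.sum(),cv2.minAreaRect(L[k]))
m=(abs(L[...,1])<.03)&(L[...,0]<-.028)&(L[...,0]>-.07)
k=m&(z>.034)&(z<.05);print("spout",k.sum(),L[k].min(0),L[k].max(0)) if k.sum() else 0
k=m&(z>.018)&(z<.03);print("cup",k.sum(),L[k].min(0),L[k].max(0)) if k.sum() else 0
k=(abs(L[...,0]-.053)<.015)&(abs(L[...,1])<.06)&(z>.05)&(z<.064);print("splash",cv2.minAreaRect(L[k]))
for nm,c,r_,a,b in(("tape",(.546,-.07),.045,.012,.03),("roll",(.624,.014),.06,.035,.06),("mug",(.39,.106),.07,.02,.12)):
    k=(np.hypot(x-c[0],y-c[1])<r_)&(z>a)&(z<b);print(nm,k.sum(),cv2.minAreaRect(C[k][:,:2].astype(np.float32)),np.median(z[k]))
```

```text
[0.34349825 0.04338751 0.2819615 ] [ 0.02261685  0.89438094 -0.30988825]
cap 142 ((0.0036513004451990128, -0.0012080142041668296), 0.015655620023608208) [0.12063458 0.12407498 0.12633695]
shoulder 216 ((0.003147384151816368, -0.0015103239566087723), (0.04561053216457367, 0.045587558299303055), 89.29851531982422)
spout 32 [-0.04971028 -0.00462985] [-0.02822691  0.00363576]
cup 28 [-0.06110938 -0.01307768] [-0.03911899  0.01042619]
splash ((0.05237412825226784, -0.001020822674036026), (0.08854132890701294, 0.007816686294972897), 89.84608459472656)
tape 362 ((0.545386791229248, -0.07288907468318939), (0.06092299893498421, 0.06151895970106125), 87.86328887939453) 0.018443592634671324
roll 571 ((0.6241207718849182, 0.014254797250032425), (0.09684941917657852, 0.09663885831832886), 77.08600616455078) 0.0471249780485854
mug 426 ((0.3902619779109955, 0.11566268652677536), (0.09866563230752945, 0.07709453999996185), 20.51694107055664) 0.09112398817021783
```

Run:
```python
from h import *
for t in("top0","top7"):
    p,d,K,W=load(t);C=cloud(d,K,W);x,y,z=np.moveaxis(C,-1,0)
    k=(np.hypot(x-.39,y-.106)<.09)&(z>.095)&(z<.11);print(t,k.sum(),cv2.minEnclosingCircle(C[k][:,:2].astype(np.float32)),C[k].mean(0))
rel([.545,.1592,.205],down(68.0))
```

```text
top0 177 ((0.3951546847820282, 0.11389899998903275), 0.04671529307961464) [0.39984443 0.11891947 0.10050766]
top7 178 ((0.4005264341831207, 0.11941353976726532), 0.03910597041249275) [0.40018492 0.11883443 0.10042793]
row [-0.7043  0.9034  0.3867] [ 0.0003  0.0005 -0.0001] ang 0.2
```

>>> drive_tool:
  commands:
    - [-0.35,0.45,0.2,0,0,0,0.7]
    - [-0.6,0.8,0.38,0,0,0,0.7]
    - [-0.704,0.903,0.387,0,0,0,0.7]
    - [-0.704,0.903,0.387,0,0,0,0.7]
    - [-0.704,0.903,0.387,0,0,0,0.7]
    - [-0.704,0.903,0.55,0,0,0,0.7]
    - [-0.704,0.903,0.8,0,0,0,0.7]
    - [-0.704,0.903,0.99,0,0,0,0.7]
    - [-0.704,0.903,1,0,0,0,0.7]
    - [-0.704,0.903,1,0,0,0,0.7]

```text
time_s: 29.8
position: [0.546, 0.1599, 0.0836]
eef_rot: [[-0.927, 0.374, 0.004], [0.374, 0.927, 0.0], [-0.004, 0.002, -1.0]]
wrist_force: [0.4, 0.5, 0.5]
finger_gap: 0.0603
grip_force: 0.0
```

Run:
```python
from h import *
s=telemetry.get_state();print(s["position"],s["wrist_force"]); rel([.545,.1592,.076],down(68.0))
```

```text
[0.54600626 0.15991537 0.08361781] [0.42722215 0.48852902 0.47725873]
row [ 0.0035 -0.0053  0.0381] [0.0003 0.0006 0.    ] ang 0.2
```

>>> drive_tool:
  commands:
    - [0,0,0.035,0,0,0,0.7]
    - [0,0,0.036,0,0,0,0.7]
    - [0,0,0.036,0,0,0,0.3]
    - [0,0,0.036,0,0,0,0.3]
    - [0,0,0.036,0,0,0,0.3]
    - [0,0,0.036,0,0,0,0.3]

```text
time_s: 30.55
position: [0.546, 0.1595, 0.0767]
eef_rot: [[-0.927, 0.375, 0.005], [0.375, 0.927, 0.0], [-0.005, 0.002, -1.0]]
wrist_force: [-1.9, -1.7, 6.9]
finger_gap: 0.0449
grip_force: 61.8
```

>>> drive_tool:
  commands:
    - [0,0,-0.02,0,0,0,0.3]
    - [0,0,-0.03,0,0,0,0.3]
    - [0,0,-0.03,0,0,0,0.3]
    - [0.014,0,-0.03,0,0,0,0.3]
    - [0.014,0,-0.03,0,0,0,0.3]
    - [0.014,0,-0.03,0,0,0,0.3]

```text
time_s: 31.3
position: [0.543, 0.1606, 0.0817]
eef_rot: [[-0.927, 0.375, 0.004], [0.375, 0.927, 0.0], [-0.004, 0.002, -1.0]]
wrist_force: [-0.1, -0.6, -2.8]
finger_gap: 0.0449
grip_force: 61.4
```

Run:
```python
from h import *
s=telemetry.get_state();print(s["position"],s["wrist_force"],s["eef_rot"])
ex=np.array([np.cos(np.radians(-22)),np.sin(np.radians(-22))]);ey=np.array([-ex[1],ex[0]])
p,d,K,W=grab("wrist","w8");C=cloud(d,K,W);z=C[...,2]
L=np.stack([(C[...,:2]-[.5441,.1592])@ex,(C[...,:2]-[.5441,.1592])@ey],-1)
m=(abs(L[...,1])<.03)&(L[...,0]<-.028)&(L[...,0]>-.07)
k=m&(z>.036)&(z<.06);print("spout",L[k].min(0),L[k].max(0))
k=m&(z>.018)&(z<.03);print("cup",L[k].min(0),L[k].max(0))
```

```text
[0.54296798 0.16063439 0.08174688] [-0.08152299 -0.61095376 -2.78136238] [[-9.27217843e-01  3.74500581e-01  4.04794087e-03]
 [ 3.74504149e-01  9.27225229e-01  1.33807257e-04]
 [-3.70324200e-03  1.64003912e-03 -9.99991798e-01]]
spout [-0.05491036 -0.00229885] [-0.02804074  0.00611001]
cup [-0.06263911 -0.01118778] [-0.03850478  0.01379346]
```

>>> drive_tool:
  commands:
    - [0,0,0.015,0,0,0,0.3]
    - [0,0,0.025,0,0,0,0.3]
    - [0,0,0.03,0,0,0,0.3]
    - [0,0,0.03,0,0,0,0.3]

```text
time_s: 31.85
position: [0.5431, 0.1605, 0.0767]
eef_rot: [[-0.927, 0.375, 0.005], [0.375, 0.927, 0.0], [-0.004, 0.002, -1.0]]
wrist_force: [-3.7, -1.4, 8.2]
finger_gap: 0.0449
grip_force: 62.7
```

Contact with the pad at 8 N; release and retreat.

>>> drive_tool:
  commands:
    - [0,0,-0.003,0,0,0,0.3]
    - [0,0,-0.003,0,0,0,0.7]
    - [0,0,-0.003,0,0,0,0.7]
    - [0,0,-0.003,0,0,0,0.7]
    - [0,0,-0.1,0,0,0,0.7]
    - [0,0,-0.35,0,0,0,0.7]
    - [0,0,-0.65,0,0,0,0.7]
    - [0,0,-0.65,0,0,0,0.7]

```text
time_s: 32.85
position: [0.5448, 0.1613, 0.2106]
eef_rot: [[-0.927, 0.375, 0.012], [0.375, 0.927, 0.003], [-0.01, 0.007, -1.0]]
wrist_force: [0.4, 0.3, -0.5]
finger_gap: 0.0601
grip_force: 0.0
```

>>> drive_tool:
  commands:
    - [0.3,-0.3,-0.3,0,0,0,0.7]
    - [0.6,-0.6,-0.4,0,0,0,0.7]
    - [0.7,-0.9,-0.4,0,0,0,0.7]
    - [0.7,-0.9,-0.4,0,0,0,0.7]
    - [0.7,-0.9,-0.4,0,0,0,0.7]

```text
time_s: 33.48
position: [0.3423, 0.0447, 0.2856]
eef_rot: [[-0.926, 0.376, 0.005], [0.376, 0.926, 0.0], [-0.005, 0.002, -1.0]]
wrist_force: [0.8, 0.7, -0.2]
finger_gap: 0.06
grip_force: 0.0
```

Run:
```python
from h import *
s=telemetry.get_state();print(s["position"],s["wrist_force"],s["grip_force"])
ex=np.array([np.cos(np.radians(-22)),np.sin(np.radians(-22))]);ey=np.array([-ex[1],ex[0]])
p,d,K,W=grab("top","top9");C=cloud(d,K,W);x,y,z=np.moveaxis(C,-1,0)
L=np.stack([(C[...,:2]-[.5441,.1592])@ex,(C[...,:2]-[.5441,.1592])@ey],-1).astype(np.float32)
n=np.hypot(L[...,0],L[...,1])<.04
k=n&(z>.118)&(z<.13);print("cap",k.sum(),cv2.minEnclosingCircle(L[k]),np.median(z[k]))
k=n&(z>.086)&(z<.1);print("shoulder",k.sum(),cv2.minAreaRect(L[k]))
k=(abs(L[...,0]-.053)<.015)&(abs(L[...,1])<.06)&(z>.05)&(z<.064);print("splash",cv2.minAreaRect(L[k]))
```

```text
[0.34227948 0.04472751 0.28555069] [ 0.78070175  0.69911057 -0.22172341] 0.0
cap 142 ((0.0005471749464049935, -0.0010836049914360046), 0.015393051318824291) 0.12391824094136711
shoulder 214 ((0.0005644541233778, -0.0014519188553094864), (0.0456889271736145, 0.046081479638814926), 88.98406982421875)
splash ((0.05231960490345955, -0.0009698048233985901), (0.08866741508245468, 0.007231175899505615), 89.47702026367188)
```

The cartridge is now centred to about 1 mm, standing upright and aligned with the station. Let the arm settle, then hand in.

>>> drive_tool:
  commands:
    - [0,0,0,0,0,0,0.7]
    - [0,0,0,0,0,0,0.7]
    - [0,0,0,0,0,0,0.7]

```text
time_s: 33.9
position: [0.3454, 0.0465, 0.2844]
eef_rot: [[-0.927, 0.374, 0.003], [0.374, 0.927, 0.0], [-0.003, 0.001, -1.0]]
wrist_force: [0.5, 0.3, 0.3]
finger_gap: 0.0599
grip_force: 0.0
```

```bash
python3 -c "
from cell import ticket;print(ticket.close_job())"
```

```text
the job is handed in; nothing more can be done
None
```

The job is handed in at about 34 s (no verdict was returned): the tape roll lies flat on the counter about 0.23 m from the station, and the cartridge was stood upright on the open counter and let go, then stood about 1 mm from the pad's middle with its spout over the drain cup; the mug and wide roll have not moved, and I did not re-measure the dish-soap bottle.

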